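# Sweep spacer rings through the sorting gate

### The arm

A 6-joint arm with a two-finger parallel gripper is mounted at the origin on the work surface. World frame = base frame: x ahead of the robot, y to its left, z up, the work surface at z = 0. Lengths are in m, angles in rad, forces in N, time in s.
With the tool pointing down it reaches from about 0.3 to 1 m from the base axis. Payload 5.1 kg.
Tool frame: the origin (TCP) lies at the centre of the arm's flange, where the gripper is bolted on; the fingertips stand 190 mm ahead of it and the grasp point (between the pads) lies 171 mm ahead of it; y points along the fingers, z is the direction in which the jaws open and shut, and the axes are right-handed (so a half turn about y gives the same grasp; the last joint's range is limited). The gripper opens to 95 mm and grips with 3 to 60 N. Pads are 20 mm wide; open, the fingers measure 119 mm over their backs; the gripper's body (75 mm by 180 mm) begins 59 mm behind the grasp point.
Start: joints at [1.211, 0.124, 1.65, -0, 1.367, -0.083], TCP at [0.178, 0.625, 0.405] pointing down, gripper open.
Joint ranges: [-2.61, 2.61], [-1.02, 2.33], [0.03, 2.71], [-1.35, 4.49], [0.32, 2.68], [-2.91, 2.91]. Speed limits (rad/s): [2.57, 2.57, 3.14, 3.14, 3.14, 3.14].

### API

Orientations are given as a unit quaternion [x, y, z, w].
In Python, from workcell import state, get_image, sign_off gives the robot as it stands. The module is installed in compiled form; this text tells all that it offers.
- The arm moves only by the tool jog_arm, never from a script. Its argument "commands" is a list of rows, each an object with "gripper": the closure in counts, from 0 (fully open) to 255 (shut); "xyz": the shift along the tool's x, y, z in m, a list of three; "delta_rot": the turn, a rotation vector about the tool's x, y, z in degrees, a list of three. A call has 1 to 5 rows; each row is the pose to reach, as a shift and turn from the pose measured when the call began, along the tool's axes at that moment; what a row does not reach only later rows make up. A row lasts 1/12 s, in which the tool goes at most 41.7 mm and 7.16 degrees, less where a joint would pass 70% of its speed; a pose out of reach is approached as far as the arm can. A call with a gripper value outside its range is refused whole. The fingers move at their own pace and stop on an object; the grip force is fixed at half the most. Time passes only in rows, so rows that repeat a pose let the fingers close. It gives the time, the measured TCP pose, the force and the opening at its end, in the units of the state.
- state(): the state, without advancing time (a new reading comes with each control period).
- get_image(name): name is "side" or "top" or "wrist"; returns a dict with "color" (400x640x3 uint8, red, green, blue), "K" (3x3 intrinsics, pixels), "cam_to_world" (4x4, takes a point from camera to world coordinates). Camera axes: x right, y up, looking along -z (the intrinsics and any distortion apply to the point x, -y, -z); pixel columns grow to the right and rows downward; lengths in m; the calibration is good to about 2 mm. A picture is of the moment at which its call begins. There is no depth.
- sign_off(): hands the job in, once; it reports no verdict.
The state is a dict: "clock": time; "joint_pos": joint angles; "joint_vel": joint speeds; "joint_torque": joint torques, N m; "ee_pos": TCP position; "eef_rot": TCP orientation; "wrist_force": force on the tool from outside, world axes, zero at the start; "wrist_torque": the same for the moment, N m; "grip_width": finger opening in m.
Only numpy, scipy, OpenCV 4.12 (cv2) and the standard library are available. Lean on these libraries where they do the work, as an engineer would, in place of code of your own. Each camera call takes 0.05 s, during which the arm holds its last target. There are 200 camera calls.

### The job

Sweep the three loose steel spacer rings over the sorting board with your fingertips, one at a time, through the narrow gate so that each drops into the slot behind it before the next one follows. Only push them: do not lift or carry a ring. Leave the hexagon nut and the little wooden knob standing where they are on the board.

Things in the scene. Friction and masses are not known exactly. Their poses are not given: they have to be found in the camera images.
- board: plywood sorting board fixed to the bench, its flat top 75 mm above the bench. Origin at bench height under the middle of the gate; its x axis is level and points from the board through the gate to the slot (the sweeping direction), y is to the left along the gate wall, z up. The flat top reaches from x = -225 mm to the drop edge at x = 0 and from y = -180 to 180 mm; no rim on its back and sides
- gate (a point): middle of the gate at the drop edge, on the board's top (75 mm above the bench); axes as board. The gate is a 54 mm wide opening (y = -27 to 27 mm), with rounded ends, in a wooden wall 20 mm high and 10 mm thick (x = -10 to 0 mm) that closes the rest of that side; just behind the wall the top drops away into the slot
- slot (a point): middle of the slot's floor. The slot is a pit with steep walls, 52 mm along x (x = 0 to 52 mm from the drop edge), 120 mm along y, its floor 69 mm below the board's top, open above; its far wall rises 20 mm above the board's top
- ring_a: thick plain steel spacer ring lying flat on the sorting board: 36 mm outside, 16 mm bore, 10 mm thick, 40 to 85 g; origin at the centre of its underside, z up. All three rings are alike and slide freely
- ring_b: thick plain steel spacer ring lying flat on the sorting board: 36 mm outside, 16 mm bore, 10 mm thick, 40 to 85 g; origin at the centre of its underside, z up. All three rings are alike and slide freely
- ring_c: thick plain steel spacer ring lying flat on the sorting board: 36 mm outside, 16 mm bore, 10 mm thick, 40 to 85 g; origin at the centre of its underside, z up. All three rings are alike and slide freely
- nut: large steel hexagon nut lying on the board, 30 mm across the flats, 16 mm high; origin at the centre of its underside. Not to be moved
- knob: turned wooden drawer knob standing on the board, 32 mm across, 45 mm high; origin at the centre of its foot. Not to be moved
Mind the look-alikes: they are no part of the job. What is shaped like the ring_b but purple or turquoise is not meant.

How it is judged:
By the outcome, as a careful person would: the job done as asked, in the order asked, and still so for the second after the job is handed in, with the robot touching nothing.
It also fails if it takes over 69 s, if anything falls off the work surface, if the arm or the gripper's body presses on something with over 40 N, if the wrist force passes 120 N, or if a joint passes its speed limit or range.

## Working session

There is one attempt and no reset: what is moved stays moved. The work goes in short steps, Python scripts to look and compute and a tool call to move; the robot and the scene stay as the last step left them, time stands still between calls to the robot, and variables do not carry over. Pictures are saved under pics/ and viewed, about 8 in all and at most 12, crops included, and the job is handed in when it is done.

Besides the shell and the picture viewer there is one more tool, called after "Call:" as name([rows], argument=value, ...), one row to a line, values as JSON. jog_arm: Moves the arm, as the interface text tells. Its arguments: {"type":"object","properties":{"commands":{"type":"array","items":{"type":"object","properties":{"gripper":{"type":"number"},"xyz":{"type":"array","items":{"type":"number"}},"delta_rot":{"type":"array","items":{"type":"number"}}}}}},"required":["commands"]}

```bash
mkdir -p pics
python3 - <<'E'
from workcell import state,get_image
import cv2,numpy as np
s=state();print({k:np.round(v,3).tolist() for k,v in s.items()})
for n in("top","side"):
    d=get_image(n);cv2.imwrite(f"pics/{n}0.png",d["color"][:,:,::-1]);np.savez(f"pics/{n}0.npz",**{k:d[k] for k in d});print({k:(np.round(d[k],3).tolist()) for k in d if k!="color"})
E
```

```text
{'clock': 0.0, 'joint_pos': [1.211, 0.124, 1.652, -0.0, 1.367, -0.083], 'joint_vel': [0.001, 0.001, -0.001, 0.002, -0.001, 0.002], 'joint_torque': [-0.002, -41.76, -35.993, 0.077, 0.049, -0.0], 'ee_pos': [0.178, 0.625, 0.404], 'eef_rot': [0.701, -0.098, 0.097, -0.7], 'wrist_force': [0.047, 0.522, 0.347], 'wrist_torque': [-0.005, -0.038, -0.034], 'grip_width': 0.095}
{'K': [[368.392, 0.0, 320.774], [0.0, 368.392, 195.763], [0.0, 0.0, 1.0]], 'cam_to_world': [[0.02, 0.997, -0.077, 0.527], [-0.999, 0.018, -0.027, 0.091], [-0.026, 0.078, 0.997, 0.874], [0.0, 0.0, 0.0, 1.0]]}
{'K': [[385.558, 0.0, 315.746], [0.0, 385.558, 200.354], [0.0, 0.0, 1.0]], 'cam_to_world': [[-0.972, 0.145, -0.183, 0.426], [-0.234, -0.634, 0.737, 0.738], [-0.009, 0.76, 0.65, 0.632], [0.0, 0.0, 0.0, 1.0]]}
```

View pics/top0.png

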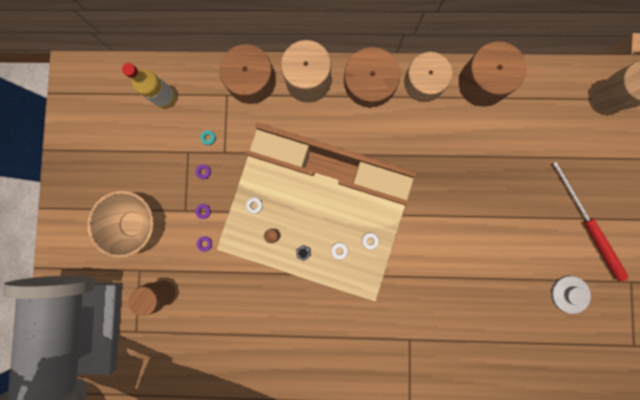

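View pics/side0.png

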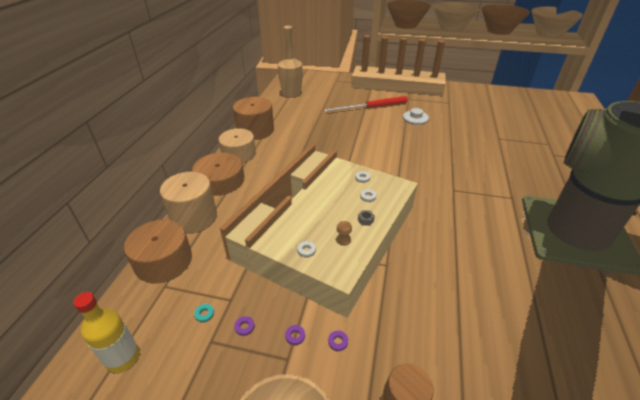

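Top view: rings at about (254,205), (340,251) and (370,241), knob (272,236), nut (304,253), gate near (327,180), board back corners (219,249) and (376,300). The purple and turquoise look-alikes lie off the board at x≈205. Next I measure them.

```bash
cat > h.py <<'E'
import numpy as np,cv2
def ray(d,uv,z):
    K,T=d["K"],d["cam_to_world"]
    r=T[:3,:3]@np.array([(uv[0]-K[0,2])/K[0,0],-(uv[1]-K[1,2])/K[1,1],-1.])
    return T[:3,3]+r*(z-T[2,3])/r[2]
def proj(d,p):
    K,T=d["K"],d["cam_to_world"]
    c=T[:3,:3].T@(np.array(p)-T[:3,3]); return np.array([K[0,2]+K[0,0]*c[0]/-c[2],K[1,2]-K[1,1]*c[1]/-c[2]])
def blobs(m,lo,hi):
    n,l,s,c=cv2.connectedComponentsWithStats(m.astype(np.uint8))
    return [(c[i],s[i,4],s[i,:4]) for i in range(1,n) if lo<s[i,4]<hi]
E
python3 - <<'E'
from h import *
d=np.load("pics/top0.npz");im=d["color"];hsv=cv2.cvtColor(im,cv2.COLOR_RGB2HSV)
ring=(hsv[:,:,1]<50)&(hsv[:,:,2]>150)
for c,a,b in blobs(ring,40,400):print("ring",c.round(1),a,b,ray(d,c,.083).round(4))
nut=(hsv[:,:,2]<75)
for c,a,b in blobs(nut,30,800):print("dark",c.round(1),a,b,ray(d,c,.089).round(4))
for n,uv in dict(bl=(219,249),br=(376,300)).items():print(n,ray(d,uv,.075).round(4))
x=im[110:310,200:430];cv2.imwrite("pics/c1.png",cv2.resize(x,None,fx=3.4,fy=2.9,interpolation=2)[:600,:800,::-1]) if 0 else cv2.imwrite("pics/c1.png",cv2.resize(x,None,fx=3,fy=3,interpolation=cv2.INTER_CUBIC)[:,:,::-1])
E
```

```text
ring [571.1 190.2] 170 [554 162  35  58] [ 0.6099 -0.418   0.083 ]
ring [253.7 204.8] 174 [246 197  16  17] [0.5664 0.2574 0.083 ]
ring [369.9 240.7] 181 [362 233  17  17] [0.4946 0.0061 0.083 ]
ring [339.  250.6] 175 [331 243  17  16] [0.4722 0.0714 0.083 ]
dark [341.4  10.1] 69 [326   9  32   3] [1.0029 0.075  0.089 ]
dark [285.8  33.5] 69 [267  33  39   2] [0.9481 0.1975 0.089 ]
dark [23.1 55.1] 534 [ 0 49 50 13] [0.8939 0.7898 0.089 ]
dark [475.1  89.4] 757 [460  61  46  44] [ 0.8249 -0.2169  0.089 ]
dark [261.   91.2] 302 [233  70  42  33] [0.8161 0.2485 0.089 ]
dark [365.1 100.2] 152 [345  85  47  22] [0.7984 0.0201 0.089 ]
dark [333.4 155.2] 203 [310 146  49  19] [0.6763 0.087  0.089 ]
dark [302.8 252.8] 61 [299 249   9   9] [0.4663 0.1482 0.089 ]
dark [ 86.3 269.5] 61 [ 66 269  42   2] [0.4206 0.6116 0.089 ]
dark [162.9 292.2] 468 [145 281  31  30] [0.3771 0.4432 0.089 ]
dark [195.7 396.6] 429 [127 393 147   7] [0.1665 0.3631 0.089 ]
bl [0.4694 0.3313 0.075 ]
br [ 0.3694 -0.0088  0.075 ]
```

View pics/c1.png

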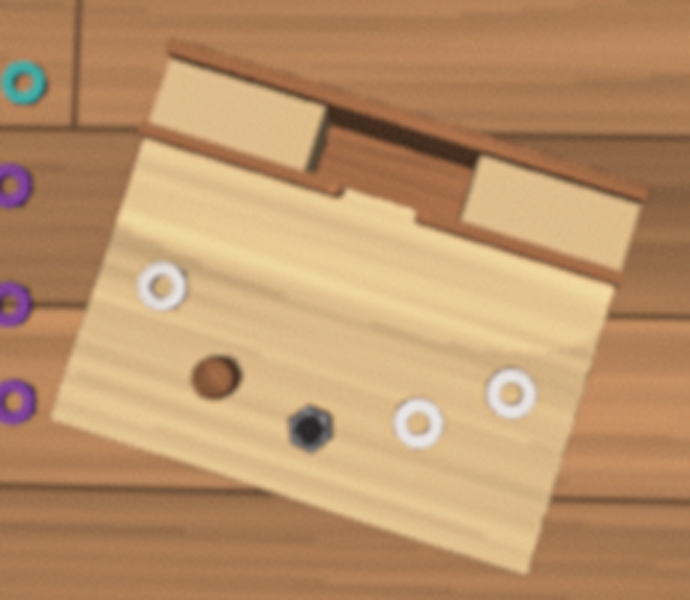

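```bash
cat >> h.py <<'E'
def fit(A,B):
    a,b=A-A.mean(0),B-B.mean(0); t=np.arctan2((a[:,0]*b[:,1]-a[:,1]*b[:,0]).sum(),(a*b).sum())
    R=np.array([[np.cos(t),-np.sin(t)],[np.sin(t),np.cos(t)]]); return t,R,B.mean(0)-R@A.mean(0)
E
python3 - <<'E'
from h import *
d=np.load("pics/top0.npz")
f=lambda u,v:ray(d,(200+(u-1)/3,110+(v-1)/3),.075)[:2]
B=np.array([f(52,418),f(529,573),f(347,188),f(415,212)]);A=np.array([[-.225,.18],[-.225,-.18],[0,.027],[0,-.027]])
t,R,o=fit(A,B);print(np.degrees(t),o);print(((B-A@R.T-o)*1000).round(1).tolist())
w=lambda u,v,z:R.T@(ray(d,(u,v),z)[:2]-o)
print("front edge",w(247.3,156.7,.075),w(404.7,205.7,.075))
for n,(u,v,z) in dict(L=(253.7,204.8,.084),R=(369.9,240.7,.084),M=(339,250.6,.084),nut=(303,252.6,.09),knobtop=(200+216/3,110+377/3,.118)).items():print(n,(w(u,v,z)*1000).round(1))
from workcell import state
from scipy.spatial.transform import Rotation as Ro
s=state();M=Ro.from_quat(s["eef_rot"]).as_matrix();print(M.round(3),s["ee_pos"])
E
```

```text
-16.392726715258483 [0.63326054 0.10042356]
[[1.1, -0.9], [1.4, -0.0], [-0.5, -0.5], [-2.0, 1.4]]
front edge [-0.01193727  0.1803581 ] [-0.01204384 -0.18000704]
L [-108.5  131.4]
R [-106.5 -129.4]
M [-146.3  -73.1]
nut [-173.    -1.7]
knobtop [-156.9   68.1]
[[ 0.962 -0.001  0.273]
 [-0.273 -0.002  0.962]
 [-0.    -1.    -0.002]] [0.17758903 0.62504088 0.40363917]
```

```bash
cat >> h.py <<'E'
T0=np.radians(-16.39);O=np.array([.6333,.1004]);RB=np.array([[np.cos(T0),-np.sin(T0)],[np.sin(T0),np.cos(T0)]])
def board(d,uv,h): return (RB.T@(ray(d,uv,.075+h)[:2]-O))*1000   # mm, h above top in m
def where():
    from workcell import state
    from scipy.spatial.transform import Rotation as Ro
    s=state();M=Ro.from_quat(s["eef_rot"]).as_matrix();p=s["ee_pos"]+.19*M[:,1]
    b=RB.T@(p[:2]-O)*1000; yaw=np.degrees(np.arctan2(M[1,0],M[0,0])-T0)
    print("t",round(s["clock"],2),"tip board",b.round(1),"h",round((p[2]-.075)*1000,1),"yaw",yaw.round(1),"w",s["grip_width"],"F",np.round(s["wrist_force"],1))
    return s,M,p,b,yaw
def go(x,y,h,yaw):
    s,M,p,b,y0=where();w=np.append(RB@np.array([x,y])/1000+O,.075+h/1000)
    q=w-.19*np.array([0,0,-1])-s["ee_pos"]; print("tool shift",(M.T@q).round(4),"rot y",round(y0-yaw,1))
E
python3 -c "
from h import *
go(-176,-91,60,31)"
```

```text
t 0.1 tip board [-585.2  374.4] h 138.6 yaw 0.5 w 0.09506431892491737 F [ 0.2 -1.2  0.3]
tool shift [ 0.4049  0.0794 -0.4694] rot y -30.5
```

Call:
jog_arm([
  {"xyz": [0.027, 0, -0.031], "delta_rot": [0, 0, 0], "gripper": 201},
  {"xyz": [0.054, 0, -0.062], "delta_rot": [0, 0, 0], "gripper": 201},
  {"xyz": [0.081, 0, -0.094], "delta_rot": [0, 0, 0], "gripper": 201},
  {"xyz": [0.108, 0, -0.125], "delta_rot": [0, 0, 0], "gripper": 201},
  {"xyz": [0.135, 0, -0.156], "delta_rot": [0, 0, 0], "gripper": 201},
])

```text
clock: 0.52
ee_pos: [0.265, 0.4363, 0.4032]
eef_rot: [0.701, -0.098, 0.097, -0.699]
wrist_force: [1.4, -0.0, 0.5]
grip_width: 0.0673
```

Call:
jog_arm([
  {"xyz": [0.027, 0, -0.031], "delta_rot": [0, 0, 0], "gripper": 201},
  {"xyz": [0.054, 0, -0.062], "delta_rot": [0, 0, 0], "gripper": 201},
  {"xyz": [0.081, 0, -0.094], "delta_rot": [0, 0, 0], "gripper": 201},
  {"xyz": [0.108, 0, -0.125], "delta_rot": [0, 0, 0], "gripper": 201},
  {"xyz": [0.135, 0, -0.156], "delta_rot": [0, 0, 0], "gripper": 201},
])

```text
clock: 0.93
ee_pos: [0.3524, 0.2475, 0.4032]
eef_rot: [0.701, -0.097, 0.097, -0.699]
wrist_force: [1.7, 0.4, 0.0]
grip_width: 0.0336
```

Call:
jog_arm([
  {"xyz": [0.027, 0, -0.031], "delta_rot": [0, -6, 0], "gripper": 201},
  {"xyz": [0.054, 0, -0.062], "delta_rot": [0, -12, 0], "gripper": 201},
  {"xyz": [0.081, 0, -0.094], "delta_rot": [0, -18, 0], "gripper": 201},
  {"xyz": [0.108, 0, -0.125], "delta_rot": [0, -24, 0], "gripper": 201},
  {"xyz": [0.135, 0, -0.156], "delta_rot": [0, -30, 0], "gripper": 201},
])

```text
clock: 1.35
ee_pos: [0.4277, 0.086, 0.4033]
eef_rot: [0.703, 0.082, -0.083, -0.701]
wrist_force: [1.6, -0.1, 0.8]
grip_width: 0.0206
```

Run:
```python
from h import *
from workcell import get_image
go(-176,-91,60,31)
d=get_image("wrist");np.savez("pics/w1.npz",**d);cv2.imwrite("pics/w1.png",d["color"][:,:,::-1])
hsv=cv2.cvtColor(d["color"],cv2.COLOR_RGB2HSV)
for c,a,b in blobs((hsv[:,:,1]<50)&(hsv[:,:,2]>150),150,20000):print(c.round(1),a,b,board(d,c,.009).round(1))
```

```text
t 1.35 tip board [-193.2  -72.3] h 138.3 yaw 29.8 w 0.020571196789762856 F [ 1.6 -0.1  0.8]
tool shift [ 0.0055  0.0784 -0.025 ] rot y -1.2
```

View pics/w1.png

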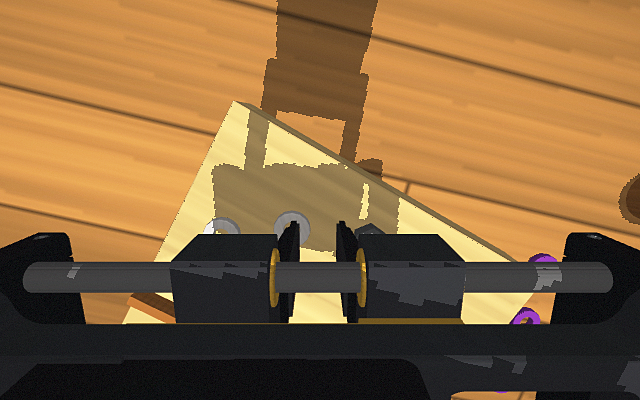

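The wrist view shows ring M at about (292,229) in the gripper's shadow, ring R at about (221,228) and the board's back-right corner at (235,100). I'll check these against the top view's numbers and then set the approach.

Run:
```python
from h import *
d=np.load("pics/w1.npz")
print(board(d,(292,229),.009),board(d,(221,230),.009),board(d,(235,101),0))
go(-176,-91,60,31);go(-176,-91,4,31)
```

```text
[-147.41562416  -73.91378905] [-112.26925251 -133.01975271] [-225.92808483 -176.70766017]
t 1.4 tip board [-189.9  -76.1] h 138.4 yaw 29.9 w 0.020234113102048517 F [-0.2 -3.1 -0. ]
tool shift [ 0.0045  0.0785 -0.0206] rot y -1.1
t 1.4 tip board [-189.9  -76.1] h 138.4 yaw 29.9 w 0.020234113102048517 F [-0.2 -3.1 -0. ]
tool shift [ 0.0046  0.1345 -0.0202] rot y -1.1
```

The two views agree within about 2 mm. Now I descend behind M.

Call:
jog_arm([
  {"xyz": [0.004, 0.03, -0.015], "delta_rot": [0, -1, 0], "gripper": 201},
  {"xyz": [0.004, 0.06, -0.017], "delta_rot": [0, -1, 0], "gripper": 201},
  {"xyz": [0.004, 0.09, -0.017], "delta_rot": [0, -1, 0], "gripper": 201},
  {"xyz": [0.004, 0.115, -0.017], "delta_rot": [0, -1, 0], "gripper": 201},
  {"xyz": [0.004, 0.115, -0.017], "delta_rot": [0, -1, 0], "gripper": 201},
])

```text
clock: 1.82
ee_pos: [0.4349, 0.0657, 0.2824]
eef_rot: [0.704, 0.084, -0.093, -0.699]
wrist_force: [-1.5, -0.1, -0.4]
grip_width: 0.0202
```

```bash
python3 -c "
from h import *
go(-176,-91,4,31)"
```

```text
t 1.82 tip board [-182.2  -91.2] h 17.4 yaw 30.8 w 0.020246205564352308 F [-1.5 -0.1 -0.4]
tool shift [ 0.0032  0.0133 -0.0037] rot y -0.2
```

Call:
jog_arm([
  {"xyz": [0.005, 0.007, -0.006], "delta_rot": [0, -5, 0], "gripper": 201},
  {"xyz": [0.005, 0.014, -0.006], "delta_rot": [0, -5, 0], "gripper": 201},
  {"xyz": [0.005, 0.014, -0.006], "delta_rot": [0, -5, 0], "gripper": 201},
])

```text
clock: 2.07
ee_pos: [0.4408, 0.0611, 0.2678]
eef_rot: [0.699, 0.113, -0.123, -0.695]
wrist_force: [-0.6, -0.0, -0.1]
grip_width: 0.0204
```

```bash
python3 -c "
from h import *
go(-174,-93,4,36);go(-67,-14,4,36)"
```

```text
t 2.07 tip board [-175.6  -94. ] h 2.8 yaw 35.7 w 0.02039861976258136 F [-0.6 -0.  -0.1]
tool shift [-0.0009 -0.0012 -0.0006] rot y -0.3
t 2.07 tip board [-175.6  -94. ] h 2.8 yaw 35.7 w 0.02039861976258136 F [-0.6 -0.  -0.1]
tool shift [ 0.132  -0.0032  0.0012] rot y -0.3
```

```bash
cat >> h.py <<'E'
def go(x,y,h,yaw):
    from scipy.spatial.transform import Rotation as Ro
    s,M,p,b,y0=where();w=np.append(RB@np.array([x,y])/1000+O,.265+h/1000)
    a=np.radians(yaw)+T0;c,n=np.cos(a),np.sin(a);G=np.array([[c,0,-n],[n,0,c],[0,-1,0]])
    print("->",(x,y,h,yaw),"shift",(M.T@(w-s["ee_pos"])*1000).round(1),"rot",Ro.from_matrix(M.T@G).as_rotvec(degrees=True).round(1))
E
python3 -c "
from h import *
go(-174,-93,4,36);go(-67,-14,4,36)"
```

```text
t 2.07 tip board [-175.6  -94. ] h 2.8 yaw 35.7 w 0.02039861976258136 F [-0.6 -0.  -0.1]
-> (-174, -93, 4, 36) shift [-0.9 -1.2 -0.6] rot [ 0.1 -0.3 -0.8]
t 2.07 tip board [-175.6  -94. ] h 2.8 yaw 35.7 w 0.02039861976258136 F [-0.6 -0.  -0.1]
-> (-67, -14, 4, 36) shift [132.   -3.2   1.2] rot [ 0.1 -0.3 -0.8]
```

Call:
jog_arm([
  {"xyz": [0.008, -0.0012, 0], "delta_rot": [0, 0, -0.8], "gripper": 201},
  {"xyz": [0.018, -0.0015, 0], "delta_rot": [0, 0, -0.8], "gripper": 201},
  {"xyz": [0.028, -0.0017, 0], "delta_rot": [0, 0, -0.8], "gripper": 201},
  {"xyz": [0.038, -0.0018, 0], "delta_rot": [0, 0, -0.8], "gripper": 201},
  {"xyz": [0.048, -0.002, 0], "delta_rot": [0, 0, -0.8], "gripper": 201},
])

```text
clock: 2.48
ee_pos: [0.4875, 0.0775, 0.2698]
eef_rot: [0.698, 0.118, -0.118, -0.696]
wrist_force: [-1.1, -0.4, -0.0]
grip_width: 0.0201
```

```bash
cat > look.py <<'E'
from h import *
from workcell import get_image
import sys
for n in sys.argv[1:]:
    d=get_image(n);np.savez(f"pics/{n}_last.npz",**d);cv2.imwrite(f"pics/{n}_last.png",d["color"][:,:,::-1])
    hsv=cv2.cvtColor(d["color"],cv2.COLOR_RGB2HSV)
    for c,a,b in blobs((hsv[:,:,1]<50)&(hsv[:,:,2]>(150 if n=="top" else 120)),15,2000):
        q=board(d,c,.009)
        if -240<q[0]<60 and abs(q[1])<200: print(n,c.round(0),a,b[2:],q.round(0))
E
python3 look.py side top; python3 -c "
from h import *
go(-67,-14,4,36)"
```

```text
side [349. 197.] 135 [14 13] [-114.  -45.]
side [306. 248.] 200 [18 16] [-110.  131.]
top [254. 205.] 176 [16 17] [-109.  132.]
t 2.58 tip board [-132.6  -63.3] h 4.7 yaw 35.7 w 0.019894618730631204 F [ 0.3 -0.9 -0. ]
-> (-67, -14, 4, 36) shift [82.2  0.8  1.2] rot [ 0.2 -0.3  0. ]
```

Call:
jog_arm([
  {"xyz": [0.01, 0, 0], "delta_rot": [0, 0, 0], "gripper": 201},
  {"xyz": [0.02, 0, 0], "delta_rot": [0, 0, 0], "gripper": 201},
  {"xyz": [0.03, 0, 0], "delta_rot": [0, 0, 0], "gripper": 201},
  {"xyz": [0.04, 0, 0], "delta_rot": [0, 0, 0], "gripper": 201},
  {"xyz": [0.05, 0, 0], "delta_rot": [0, 0, 0], "gripper": 201},
])

```text
clock: 3.0
ee_pos: [0.5359, 0.0944, 0.2697]
eef_rot: [0.698, 0.119, -0.118, -0.696]
wrist_force: [-1.1, 0.4, 0.8]
grip_width: 0.0201
```

Call:
jog_arm([
  {"xyz": [0.01, 0, 0], "delta_rot": [0, 0, 0], "gripper": 201},
  {"xyz": [0.018, 0, 0], "delta_rot": [0, 0, 0], "gripper": 201},
  {"xyz": [0.024, 0, 0], "delta_rot": [0, 0, 0], "gripper": 201},
  {"xyz": [0.028, 0, 0], "delta_rot": [0, 0, 0], "gripper": 201},
  {"xyz": [0.03, 0, 0], "delta_rot": [0, 0, 0], "gripper": 201},
])

```text
clock: 3.42
ee_pos: [0.5647, 0.1044, 0.2696]
eef_rot: [0.698, 0.119, -0.118, -0.696]
wrist_force: [-1.3, -0.7, 0.4]
grip_width: 0.02
```

```bash
python3 look.py side top; python3 -c "
from h import *
go(-67,-14,4,36);go(-80,0,4,0)"
```

```text
side [362. 176.] 120 [14 11] [-108. -130.]
side [311. 201.] 114 [14 13] [-48.   6.]
side [306. 248.] 202 [18 16] [-110.  131.]
top [254. 205.] 180 [16 17] [-109.  132.]
top [374. 240.] 97 [10 17] [-103. -137.]
t 3.52 tip board [-66.8 -16. ] h 4.7 yaw 35.7 w 0.0201514621827377 F [-0.7  0.2 -0.7]
-> (-67, -14, 4, 36) shift [1.1 0.7 1.2] rot [ 0.2 -0.3  0. ]
t 3.52 tip board [-66.8 -16. ] h 4.7 yaw 35.7 w 0.0201514621827377 F [-0.7  0.2 -0.7]
-> (-80, 0, 4, 0) shift [-1.3  0.6 20.2] rot [ 0.1 35.7  0.1]
```

Call:
jog_arm([
  {"xyz": [-0.015, 0, 0], "delta_rot": [0, 0, 0], "gripper": 201},
  {"xyz": [-0.018, 0, 0.005], "delta_rot": [0, 7, 0], "gripper": 201},
  {"xyz": [-0.016, 0, 0.01], "delta_rot": [0, 14, 0], "gripper": 201},
  {"xyz": [-0.012, 0, 0.016], "delta_rot": [0, 21, 0], "gripper": 201},
  {"xyz": [-0.006, 0, 0.02], "delta_rot": [0, 28, 0], "gripper": 201},
])

```text
clock: 3.93
ee_pos: [0.5515, 0.1214, 0.2696]
eef_rot: [0.706, -0.055, 0.057, -0.704]
wrist_force: [-0.2, 0.0, -0.2]
grip_width: 0.0203
```

```bash
python3 look.py side; python3 -c "
from h import *
go(-80,0,4,0)"
```

```text
side [362. 176.] 122 [14 11] [-107. -130.]
side [311. 203.] 61 [13  8] [-51.  12.]
side [306. 248.] 201 [18 16] [-110.  131.]
t 3.98 tip board [-83.2  -2.2] h 4.9 yaw 7.1 w 0.020487464311504097 F [-0.4  0.6  1.4]
-> (-80, 0, 4, 0) shift [4.1 0.9 1.6] rot [0.1 7.1 0.2]
```

Call:
jog_arm([
  {"xyz": [0.004, 0.001, 0.0016], "delta_rot": [0, 7, 0], "gripper": 212},
  {"xyz": [0.013, 0.001, 0.0026], "delta_rot": [0, 7, 0], "gripper": 212},
  {"xyz": [0.023, 0.001, 0.004], "delta_rot": [0, 7, 0], "gripper": 212},
  {"xyz": [0.033, 0.001, 0.005], "delta_rot": [0, 7, 0], "gripper": 212},
  {"xyz": [0.043, 0.001, 0.006], "delta_rot": [0, 7, 0], "gripper": 212},
])

```text
clock: 4.4
ee_pos: [0.5968, 0.1207, 0.2691]
eef_rot: [0.7, -0.098, 0.1, -0.7]
wrist_force: [0.0, -0.4, -0.5]
grip_width: 0.0158
```

```bash
python3 look.py side; python3 -c "
from h import *
go(0,0,4,0)"
```

```text
side [362. 176.] 121 [14 11] [-107. -130.]
side [295. 202.] 31 [8 6] [-19.  25.]
side [306. 248.] 201 [18 16] [-110.  131.]
t 4.45 tip board [-38.4   9.4] h 4.4 yaw 0.2 w 0.016136937120775623 F [-0.1 -1.3  0.4]
-> (0, 0, 4, 0) shift [39.3  0.6 -9.5] rot [0.  0.2 0.3]
```

View pics/side_last.png

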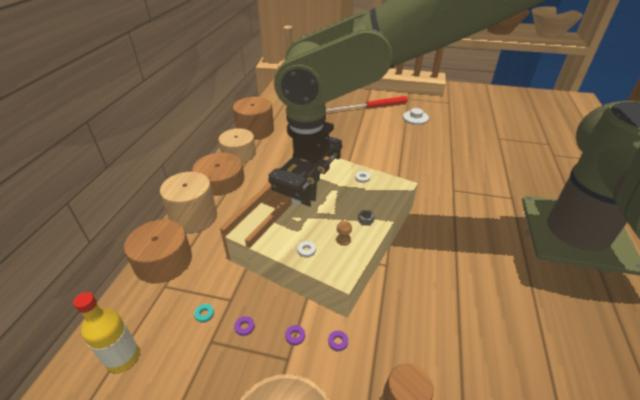

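The side view shows the gripper at the gate with ring M just in front of the fingers. It sits about 9 mm too far left because I got the sign of the lateral shift wrong. I'll widen the cradle, bring it sideways to the centre, then narrow it and push.

Call:
jog_arm([
  {"xyz": [0, 0, 0], "delta_rot": [0, 0, 0], "gripper": 180},
  {"xyz": [0, 0, 0], "delta_rot": [0, 0, 0], "gripper": 180},
  {"xyz": [0.002, 0, 0], "delta_rot": [0, 0, 0], "gripper": 180},
  {"xyz": [0.004, 0, -0.001], "delta_rot": [0, 0, 0], "gripper": 180},
  {"xyz": [0.005, 0, -0.003], "delta_rot": [0, 0, 0], "gripper": 180},
])

```text
clock: 4.87
ee_pos: [0.6021, 0.1163, 0.2695]
eef_rot: [0.7, -0.098, 0.101, -0.7]
wrist_force: [-0.2, 0.8, -0.6]
grip_width: 0.028
```

Call:
jog_arm([
  {"xyz": [0, 0, -0.002], "delta_rot": [0, 0, 0], "gripper": 180},
  {"xyz": [0, 0, -0.004], "delta_rot": [0, 0, 0], "gripper": 180},
  {"xyz": [0, 0, -0.006], "delta_rot": [0, 0, 0], "gripper": 180},
  {"xyz": [0, 0, -0.008], "delta_rot": [0, 0, 0], "gripper": 180},
  {"xyz": [0, 0, -0.008], "delta_rot": [0, 0, 0], "gripper": 180},
])

```text
clock: 5.28
ee_pos: [0.5997, 0.1082, 0.2695]
eef_rot: [0.7, -0.098, 0.101, -0.7]
wrist_force: [-0.5, 0.4, 0.3]
grip_width: 0.028
```

```bash
python3 look.py side top; python3 -c "
from h import *
go(0,0,4,0)
a=cv2.imread('pics/side_last.png')[140:260,230:390];b=cv2.imread('pics/top_last.png')[140:260,240:400]
cv2.imwrite('pics/c2.png',cv2.resize(np.hstack([a,b]),None,fx=2.5,fy=2.5,interpolation=2))"
```

```text
side [362. 176.] 121 [14 11] [-107. -130.]
side [294. 198.] 41 [9 8] [-10.  15.]
side [306. 248.] 200 [18 16] [-110.  131.]
top [254. 205.] 180 [16 17] [-109.  132.]
top [374. 240.] 90 [ 9 16] [-103. -138.]
t 5.38 tip board [-33.4  -1.7] h 4.5 yaw 0.2 w 0.0277079559966743 F [ 0.3 -0.1 -0.4]
-> (0, 0, 4, 0) shift [34.4  0.7  1.6] rot [-0.   0.2  0.3]
```

View pics/c2.png

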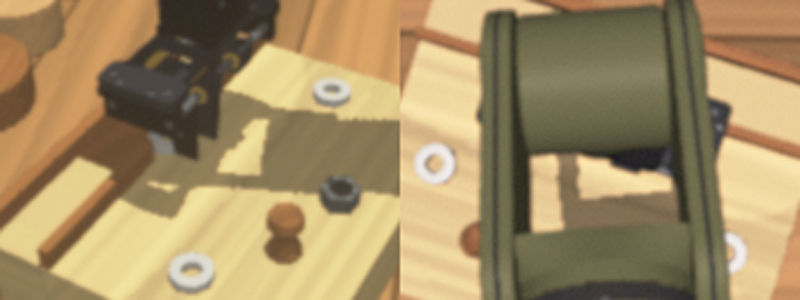

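In the crop, ring M is in shadow at about (160,143), just in front of the fingers. Its visible edge moved 10 mm, so it's centred. I narrow the fingers and push through.

Call:
jog_arm([
  {"xyz": [0, 0, 0.0015], "delta_rot": [0, 0, 0], "gripper": 212},
  {"xyz": [0, 0, 0.0015], "delta_rot": [0, 0, 0], "gripper": 212},
  {"xyz": [0, 0, 0.0015], "delta_rot": [0, 0, 0], "gripper": 212},
  {"xyz": [0.006, 0, 0.0015], "delta_rot": [0, 0, 0], "gripper": 212},
  {"xyz": [0.012, 0, 0.0015], "delta_rot": [0, 0, 0], "gripper": 212},
])

```text
clock: 5.8
ee_pos: [0.612, 0.1066, 0.2696]
eef_rot: [0.7, -0.098, 0.101, -0.7]
wrist_force: [-1.1, 0.9, 0.1]
grip_width: 0.016
```

Call:
jog_arm([
  {"xyz": [0.007, 0, 0], "delta_rot": [0, 0, 0], "gripper": 212},
  {"xyz": [0.014, 0, 0], "delta_rot": [0, 0, 0], "gripper": 212},
  {"xyz": [0.021, 0, 0], "delta_rot": [0, 0, 0], "gripper": 212},
  {"xyz": [0.024, 0, 0], "delta_rot": [0, 0, 0], "gripper": 212},
  {"xyz": [0.024, 0, 0], "delta_rot": [0, 0, 0], "gripper": 212},
])

```text
clock: 6.22
ee_pos: [0.636, 0.0995, 0.2697]
eef_rot: [0.7, -0.098, 0.102, -0.7]
wrist_force: [1.4, -0.3, -0.4]
grip_width: 0.0161
```

```bash
python3 look.py side; python3 -c "
from h import *
go(-60,0,4,0)"
```

```text
side [362. 176.] 119 [14 11] [-108. -130.]
side [306. 248.] 202 [18 16] [-110.  131.]
t 6.27 tip board [ 3.3 -0.1] h 4.6 yaw 0.2 w 0.01577836461746187 F [-0.3  0.9  0.2]
-> (-60, 0, 4, 0) shift [-62.3   0.3   0.3] rot [0.  0.2 0.3]
```

Call:
jog_arm([
  {"xyz": [-0.03, 0, 0], "delta_rot": [0, 0, 0], "gripper": 201},
  {"xyz": [-0.055, -0.02, 0], "delta_rot": [0, 0, 0], "gripper": 201},
  {"xyz": [-0.075, -0.045, -0.02], "delta_rot": [0, -7, 0], "gripper": 201},
  {"xyz": [-0.09, -0.06, -0.05], "delta_rot": [0, -14, 0], "gripper": 201},
  {"xyz": [-0.11, -0.06, -0.08], "delta_rot": [0, -21, 0], "gripper": 201},
])

```text
clock: 6.68
ee_pos: [0.5074, 0.0536, 0.3333]
eef_rot: [0.707, 0.037, -0.028, -0.706]
wrist_force: [0.1, -0.9, 0.2]
grip_width: 0.0202
```

```bash
python3 look.py side top; python3 -c "
from h import *
go(-121,-161,60,66)
a=cv2.imread('pics/side_last.png')[120:280,220:400];b=cv2.imread('pics/top_last.png')[120:280,220:400]
cv2.imwrite('pics/c3.png',cv2.resize(np.hstack([a,b]),None,fx=2.2,fy=2.2,interpolation=2))"
```

```text
side [362. 177.] 124 [16 11] [-108. -128.]
side [306. 248.] 199 [18 16] [-110.  131.]
top [334. 167.] 150 [15 16] [23. -9.]
top [254. 205.] 179 [16 17] [-109.  132.]
t 6.78 tip board [-109.3  -83. ] h 64.1 yaw 21.2 w 0.020282412636639848 F [-0.2  0.   0.2]
-> (-121, -161, 60, 66) shift [-38.5   4.1 -69. ] rot [  0.2 -44.8   0.1]
```

View pics/c3.png

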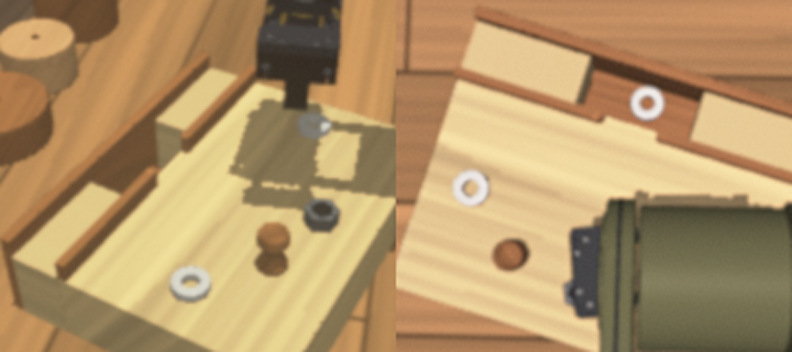

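Ring M lies on the slot floor (crop pixel (647,103)). The nut and knob haven't moved. Next is ring R.

Call:
jog_arm([
  {"xyz": [-0.01, 0, -0.02], "delta_rot": [0, -7, 0], "gripper": 201},
  {"xyz": [-0.02, 0, -0.04], "delta_rot": [0, -14, 0], "gripper": 201},
  {"xyz": [-0.03, 0, -0.06], "delta_rot": [0, -21, 0], "gripper": 201},
  {"xyz": [-0.0385, 0, -0.069], "delta_rot": [0, -28, 0], "gripper": 201},
  {"xyz": [-0.0385, 0.004, -0.069], "delta_rot": [0, -35, 0], "gripper": 201},
])

```text
clock: 7.2
ee_pos: [0.4713, -0.0212, 0.3257]
eef_rot: [0.666, 0.243, -0.241, -0.663]
wrist_force: [0.5, -0.1, 0.2]
grip_width: 0.0202
```

```bash
python3 -c "
from h import *
go(-121,-161,4,66)"
```

```text
t 7.2 tip board [-120.  -162.6] h 60.7 yaw 56.4 w 0.0201879803608341 F [ 0.5 -0.1  0.2]
-> (-121, -161, 4, 66) shift [ 1.1 56.7  1. ] rot [ 0.3 -9.6  0.1]
```

Call:
jog_arm([
  {"xyz": [0, 0, 0.001], "delta_rot": [0, -7, 0], "gripper": 201},
  {"xyz": [0.001, 0.02, 0.001], "delta_rot": [0, -9.6, 0], "gripper": 201},
  {"xyz": [0.001, 0.04, 0.001], "delta_rot": [0, -9.6, 0], "gripper": 201},
  {"xyz": [0.001, 0.055, 0.001], "delta_rot": [0, -9.6, 0], "gripper": 201},
  {"xyz": [0.001, 0.0565, 0.001], "delta_rot": [0, -9.6, 0], "gripper": 201},
])

```text
clock: 7.62
ee_pos: [0.4705, -0.0195, 0.2657]
eef_rot: [0.642, 0.296, -0.297, -0.642]
wrist_force: [-0.7, 0.2, -0.4]
grip_width: 0.0205
```

```bash
python3 look.py side top; python3 -c "
from h import *
go(-121,-161,4,66);go(-60,-23,4,66)"
```

```text
side [362. 177.] 125 [15 11] [-108. -127.]
side [306. 248.] 199 [18 16] [-110.  131.]
top [334. 166.] 148 [15 16] [23. -9.]
top [254. 205.] 179 [16 17] [-109.  132.]
t 7.72 tip board [-120.5 -161.2] h 3.5 yaw 66.0 w 0.01998909870847791 F [ 0.7  0.4 -0.5]
-> (-121, -161, 4, 66) shift [-0.  -0.5 -0.3] rot [ 0.2 -0.   0. ]
t 7.72 tip board [-120.5 -161.2] h 3.5 yaw 66.0 w 0.01998909870847791 F [ 0.7  0.4 -0.5]
-> (-60, -23, 4, 66) shift [150.9  -0.5   0.2] rot [ 0.2 -0.   0. ]
```

Push 150 mm in three calls.

Call:
jog_arm([
  {"xyz": [0.008, -0.001, 0], "delta_rot": [0, 0, 0], "gripper": 201},
  {"xyz": [0.018, -0.001, 0], "delta_rot": [0, 0, 0], "gripper": 201},
  {"xyz": [0.028, -0.001, 0], "delta_rot": [0, 0, 0], "gripper": 201},
  {"xyz": [0.038, -0.001, 0], "delta_rot": [0, 0, 0], "gripper": 201},
  {"xyz": [0.048, -0.001, 0], "delta_rot": [0, 0, 0], "gripper": 201},
])

```text
clock: 8.13
ee_pos: [0.5038, 0.0178, 0.2703]
eef_rot: [0.643, 0.298, -0.296, -0.64]
wrist_force: [-1.0, -1.4, 2.0]
grip_width: 0.0203
```

Call:
jog_arm([
  {"xyz": [0.01, 0, 0], "delta_rot": [0, 0, 0], "gripper": 201},
  {"xyz": [0.02, 0, 0], "delta_rot": [0, 0, 0], "gripper": 201},
  {"xyz": [0.03, 0, 0], "delta_rot": [0, 0, 0], "gripper": 201},
  {"xyz": [0.04, 0, 0], "delta_rot": [0, 0, 0], "gripper": 201},
  {"xyz": [0.05, 0, 0], "delta_rot": [0, 0, 0], "gripper": 201},
])

```text
clock: 8.55
ee_pos: [0.5368, 0.0567, 0.2703]
eef_rot: [0.643, 0.298, -0.296, -0.64]
wrist_force: [-0.4, -0.5, 0.4]
grip_width: 0.0203
```

```bash
python3 look.py side top; python3 -c "
from h import *
go(-60,-23,4,66)"
```

```text
side [332. 192.] 136 [15 12] [-72. -44.]
side [306. 248.] 201 [18 16] [-110.  131.]
top [334. 166.] 150 [15 16] [23. -9.]
top [254. 205.] 180 [16 17] [-109.  132.]
t 8.65 tip board [-79. -69.] h 5.5 yaw 66.1 w 0.020146129558950142 F [-0.6  0.5 -0. ]
-> (-60, -23, 4, 66) shift [50.   1.5  0.3] rot [0.3 0.1 0.1]
```

Call:
jog_arm([
  {"xyz": [0.01, 0.0005, 0], "delta_rot": [0, 0, 0], "gripper": 201},
  {"xyz": [0.02, 0.001, 0], "delta_rot": [0, 0, 0], "gripper": 201},
  {"xyz": [0.03, 0.001, 0], "delta_rot": [0, 0, 0], "gripper": 201},
  {"xyz": [0.038, 0.001, 0], "delta_rot": [0, 0, 0], "gripper": 201},
  {"xyz": [0.044, 0.001, 0], "delta_rot": [0, 0, 0], "gripper": 201},
])

```text
clock: 9.07
ee_pos: [0.5663, 0.0913, 0.2695]
eef_rot: [0.643, 0.299, -0.296, -0.64]
wrist_force: [-0.6, -1.5, 1.2]
grip_width: 0.0201
```

Call:
jog_arm([
  {"xyz": [0.003, 0, 0], "delta_rot": [0, 0, 0], "gripper": 201},
  {"xyz": [0.005, 0, 0], "delta_rot": [0, 0, 0], "gripper": 201},
  {"xyz": [0.006, 0, 0], "delta_rot": [0, 0, 0], "gripper": 201},
])

```text
clock: 9.32
ee_pos: [0.5703, 0.0961, 0.2695]
eef_rot: [0.643, 0.299, -0.296, -0.64]
wrist_force: [-0.8, -1.0, 1.1]
grip_width: 0.0198
```

```bash
python3 look.py side top; python3 -c "
from h import *
go(-60,-23,4,66);go(-90,-26,4,33);go(-90,0,4,0)"
```

```text
side [313. 200.] 148 [15 12] [-50.   3.]
side [306. 248.] 203 [18 16] [-110.  131.]
top [332. 162.] 50 [11  7] [31. -3.]
top [254. 205.] 180 [16 17] [-109.  132.]
t 9.42 tip board [-58.2 -22.2] h 4.5 yaw 66.1 w 0.020085110346568506 F [-0.8 -0.4  0.3]
-> (-60, -23, 4, 66) shift [-1.1  0.5  0.3] rot [0.3 0.1 0.1]
t 9.42 tip board [-58.2 -22.2] h 4.5 yaw 66.1 w 0.020085110346568506 F [-0.8 -0.4  0.3]
-> (-90, -26, 4, 33) shift [-16.    0.4  26.5] rot [ 0.3 33.1  0.2]
t 9.42 tip board [-58.2 -22.2] h 4.5 yaw 66.1 w 0.020085110346568506 F [-0.8 -0.4  0.3]
-> (-90, 0, 4, 0) shift [ 7.8  0.3 37. ] rot [ 0.2 66.1  0.3]
```

Call:
jog_arm([
  {"xyz": [-0.02, 0, 0], "delta_rot": [0, 0, 0], "gripper": 201},
  {"xyz": [-0.022, 0, 0.012], "delta_rot": [0, 6, 0], "gripper": 201},
  {"xyz": [-0.022, 0, 0.026], "delta_rot": [0, 13, 0], "gripper": 201},
  {"xyz": [-0.012, 0, 0.035], "delta_rot": [0, 20, 0], "gripper": 201},
  {"xyz": [0.002, 0, 0.042], "delta_rot": [0, 27, 0], "gripper": 201},
])

```text
clock: 9.83
ee_pos: [0.5383, 0.1245, 0.2689]
eef_rot: [0.695, 0.138, -0.135, -0.693]
wrist_force: [0.3, -0.5, 0.3]
grip_width: 0.0197
```

```bash
python3 -c "
from h import *
go(-96,0,4,0)"
```

```text
t 9.83 tip board [-97.   -3.8] h 3.9 yaw 38.7 w 0.01970670066801456 F [ 0.3 -0.5  0.3]
-> (-96, 0, 4, 0) shift [ 3.8 -0.1  1.7] rot [ 0.1 38.7  0.3]
```

Call:
jog_arm([
  {"xyz": [0.002, 0, 0.001], "delta_rot": [0, 7, 0], "gripper": 201},
  {"xyz": [0.0035, 0, 0.0015], "delta_rot": [0, 14, 0], "gripper": 201},
  {"xyz": [0.0035, 0, 0.0015], "delta_rot": [0, 21, 0], "gripper": 201},
  {"xyz": [0.0035, 0, 0.0015], "delta_rot": [0, 28, 0], "gripper": 201},
  {"xyz": [0.0035, 0, 0.0015], "delta_rot": [0, 35, 0], "gripper": 201},
])

```text
clock: 10.25
ee_pos: [0.5408, 0.1271, 0.2688]
eef_rot: [0.703, -0.079, 0.082, -0.702]
wrist_force: [-0.6, -1.0, -0.4]
grip_width: 0.0205
```

Call:
jog_arm([
  {"xyz": [0, 0, 0], "delta_rot": [0, 4, 0], "gripper": 201},
  {"xyz": [0, 0, 0], "delta_rot": [0, 4, 0], "gripper": 201},
])

```text
clock: 10.42
ee_pos: [0.5406, 0.127, 0.2686]
eef_rot: [0.699, -0.104, 0.107, -0.699]
wrist_force: [0.1, -0.8, -0.5]
grip_width: 0.0203
```

```bash
python3 look.py side top; python3 -c "
from h import *
go(-40,0,4,0)"
```

```text
side [311. 204.] 48 [13  8] [-52.  14.]
side [306. 248.] 205 [18 16] [-110.  131.]
top [334. 166.] 149 [15 16] [23. -9.]
top [251. 205.] 112 [11 17] [-110.  138.]
t 10.52 tip board [-95.4  -0.6] h 3.7 yaw -0.6 w 0.020087976213300135 F [-0.3 -0.6  0.3]
-> (-40, 0, 4, 0) shift [56.4 -0.   1.2] rot [-0.  -0.6  0.3]
```

Call:
jog_arm([
  {"xyz": [0.015, -0.0003, 0.0005], "delta_rot": [0, 0, 0], "gripper": 201},
  {"xyz": [0.025, -0.0003, 0.001], "delta_rot": [0, 0, 0], "gripper": 201},
  {"xyz": [0.035, -0.0003, 0.001], "delta_rot": [0, 0, 0], "gripper": 201},
  {"xyz": [0.045, -0.0003, 0.001], "delta_rot": [0, 0, 0], "gripper": 206},
  {"xyz": [0.055, -0.0003, 0.001], "delta_rot": [0, 0, 0], "gripper": 212},
])

```text
clock: 10.93
ee_pos: [0.5944, 0.1116, 0.2691]
eef_rot: [0.7, -0.103, 0.106, -0.699]
wrist_force: [-0.0, 1.2, 0.3]
grip_width: 0.0172
```

```bash
python3 look.py side top; python3 -c "
from h import *
go(3,0,4,0)"
```

```text
side [297. 199.] 32 [9 6] [-17.  15.]
side [306. 248.] 203 [18 16] [-110.  131.]
top [254. 205.] 180 [16 17] [-109.  132.]
t 11.03 tip board [-38.7  -0.3] h 4.4 yaw -0.6 w 0.016441442316317625 F [ 0.6 -0.  -0.4]
-> (3, 0, 4, 0) shift [42.9  0.7  0.8] rot [-0.  -0.6  0.3]
```

Call:
jog_arm([
  {"xyz": [0.008, 0, 0.0005], "delta_rot": [0, 0, 0], "gripper": 212},
  {"xyz": [0.016, 0, 0.0005], "delta_rot": [0, 0, 0], "gripper": 212},
  {"xyz": [0.024, 0, 0.0005], "delta_rot": [0, 0, 0], "gripper": 212},
  {"xyz": [0.032, 0, 0.0005], "delta_rot": [0, 0, 0], "gripper": 212},
  {"xyz": [0.04, 0, 0.0005], "delta_rot": [0, 0, 0], "gripper": 212},
])

```text
clock: 11.45
ee_pos: [0.6342, 0.0998, 0.2697]
eef_rot: [0.699, -0.102, 0.107, -0.699]
wrist_force: [0.4, 0.2, 0.8]
grip_width: 0.0162
```

Call:
jog_arm([
  {"xyz": [0.002, 0, 0], "delta_rot": [0, 0, 0], "gripper": 212},
  {"xyz": [0.002, 0, 0], "delta_rot": [0, 0, 0], "gripper": 212},
])

```text
clock: 11.62
ee_pos: [0.6369, 0.0989, 0.2698]
eef_rot: [0.699, -0.102, 0.107, -0.699]
wrist_force: [0.0, -0.7, -0.1]
grip_width: 0.0161
```

Call:
jog_arm([
  {"xyz": [-0.03, 0, 0], "delta_rot": [0, 0, 0], "gripper": 201},
  {"xyz": [-0.055, -0.02, 0], "delta_rot": [0, 0, 0], "gripper": 201},
  {"xyz": [-0.07, -0.045, 0.02], "delta_rot": [0, 7, 0], "gripper": 201},
  {"xyz": [-0.08, -0.06, 0.055], "delta_rot": [0, 14, 0], "gripper": 201},
  {"xyz": [-0.095, -0.06, 0.09], "delta_rot": [0, 21, 0], "gripper": 201},
])

```text
clock: 12.03
ee_pos: [0.5727, 0.2133, 0.3342]
eef_rot: [-0.666, 0.228, -0.238, 0.67]
wrist_force: [2.1, -0.3, 0.3]
grip_width: 0.0203
```

```bash
python3 look.py side top; python3 -c "
from h import *
go(-123,163,60,-66)
a=cv2.imread('pics/side_last.png')[120:280,220:400];b=cv2.imread('pics/top_last.png')[120:280,220:400]
cv2.imwrite('pics/c4.png',cv2.resize(np.hstack([a,b]),None,fx=2.2,fy=2.2,interpolation=2))"
```

```text
side [306. 249.] 214 [19 16] [-110.  131.]
top [332. 166.] 214 [18 17] [23. -5.]
t 12.13 tip board [-90.6  94.6] h 66.0 yaw -21.4 w 0.020259459044373956 F [0.2 0.2 0.6]
-> (-123, 163, 60, -66) shift [-53.9   6.   53.1] rot [-0.5 44.6  0.2]
```

View pics/c4.png

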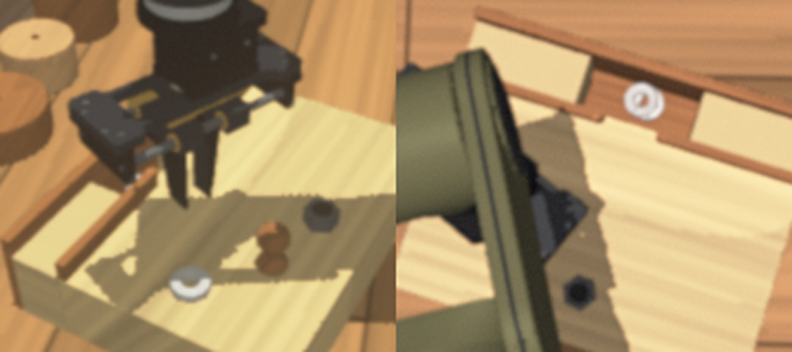

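Two rings are now stacked in the slot at crop pixel (644,100). The nut and knob are in place. Last is ring L.

Call:
jog_arm([
  {"xyz": [-0.012, 0, 0.012], "delta_rot": [0, 7, 0], "gripper": 201},
  {"xyz": [-0.024, 0, 0.024], "delta_rot": [0, 14, 0], "gripper": 201},
  {"xyz": [-0.036, 0, 0.036], "delta_rot": [0, 21, 0], "gripper": 201},
  {"xyz": [-0.048, 0, 0.048], "delta_rot": [0, 28, 0], "gripper": 201},
  {"xyz": [-0.054, 0, 0.053], "delta_rot": [0, 35, 0], "gripper": 201},
])

```text
clock: 12.55
ee_pos: [0.5606, 0.2925, 0.3303]
eef_rot: [-0.566, 0.419, -0.423, 0.57]
wrist_force: [0.1, 0.5, -0.1]
grip_width: 0.0203
```

Call:
jog_arm([
  {"xyz": [0, 0, 0], "delta_rot": [0, 7, 0], "gripper": 201},
  {"xyz": [0, 0, 0], "delta_rot": [0, 9.6, 0], "gripper": 201},
  {"xyz": [0, 0, 0], "delta_rot": [0, 9.6, 0], "gripper": 201},
])

```text
clock: 12.8
ee_pos: [0.5604, 0.2923, 0.3296]
eef_rot: [-0.53, 0.465, -0.469, 0.533]
wrist_force: [0.5, -0.1, 0.2]
grip_width: 0.0201
```

```bash
python3 look.py side; python3 -c "
from h import *
go(-123,163,4,-66)"
```

```text
side [266. 210.] 26 [14  2] [23. 78.]
side [366. 213.] 22 [15  6] [-168.  -17.]
side [306. 249.] 183 [19 16] [-110.  134.]
t 12.85 tip board [-122.6  163.9] h 64.8 yaw -66.1 w 0.020449176502235742 F [ 0.4 -0.2 -0.2]
-> (-123, 163, 4, -66) shift [ 0.7 60.8  0.3] rot [-0.4 -0.1  0. ]
```

Call:
jog_arm([
  {"xyz": [0, 0.02, 0], "delta_rot": [0, 0, 0], "gripper": 201},
  {"xyz": [0, 0.04, 0], "delta_rot": [0, 0, 0], "gripper": 201},
  {"xyz": [0, 0.055, 0], "delta_rot": [0, 0, 0], "gripper": 201},
  {"xyz": [0, 0.0605, 0], "delta_rot": [0, 0, 0], "gripper": 201},
  {"xyz": [0, 0.0605, 0], "delta_rot": [0, 0, 0], "gripper": 201},
])

```text
clock: 13.27
ee_pos: [0.5603, 0.2915, 0.267]
eef_rot: [-0.531, 0.465, -0.467, 0.532]
wrist_force: [-0.7, -0.3, 0.3]
grip_width: 0.0198
```

```bash
python3 look.py side; python3 -c "
from h import *
go(-60,23,4,-66)"
```

```text
side [301. 193.] 68 [30  6] [-15.  -6.]
side [279. 202.] 19 [6 7] [12. 42.]
side [367. 213.] 25 [15  7] [-170.  -17.]
side [270. 238.] 32 [13  4] [-32. 142.]
side [303. 250.] 86 [ 9 14] [-107.  138.]
t 13.32 tip board [-122.5  163.4] h 3.6 yaw -66.1 w 0.019712806861183412 F [ 0.1 -0.4  0.3]
-> (-60, 23, 4, -66) shift [153.9  -0.2   1.3] rot [-0.3 -0.1  0.1]
```

Call:
jog_arm([
  {"xyz": [0.008, -0.001, 0], "delta_rot": [0, 0, 0], "gripper": 201},
  {"xyz": [0.018, -0.001, 0], "delta_rot": [0, 0, 0], "gripper": 201},
  {"xyz": [0.028, -0.001, 0], "delta_rot": [0, 0, 0], "gripper": 201},
  {"xyz": [0.038, -0.001, 0], "delta_rot": [0, 0, 0], "gripper": 201},
  {"xyz": [0.048, -0.001, 0], "delta_rot": [0, 0, 0], "gripper": 201},
])

```text
clock: 13.73
ee_pos: [0.5675, 0.243, 0.2707]
eef_rot: [-0.53, 0.464, -0.468, 0.533]
wrist_force: [0.3, 1.1, 0.1]
grip_width: 0.0205
```

Call:
jog_arm([
  {"xyz": [0.01, 0, 0], "delta_rot": [0, 0, 0], "gripper": 201},
  {"xyz": [0.02, 0, 0], "delta_rot": [0, 0, 0], "gripper": 201},
  {"xyz": [0.03, 0, 0], "delta_rot": [0, 0, 0], "gripper": 201},
  {"xyz": [0.04, 0, 0], "delta_rot": [0, 0, 0], "gripper": 201},
  {"xyz": [0.05, 0, 0], "delta_rot": [0, 0, 0], "gripper": 201},
])

```text
clock: 14.15
ee_pos: [0.5741, 0.1924, 0.2708]
eef_rot: [-0.53, 0.464, -0.468, 0.533]
wrist_force: [-0.1, 0.9, 1.3]
grip_width: 0.02
```

```bash
python3 look.py side top; python3 -c "
from h import *
go(-60,23,4,-66)"
```

```text
side [308. 153.] 33 [20  3] [  53. -151.]
side [279. 201.] 19 [6 6] [12. 41.]
side [310. 217.] 81 [ 8 13] [-71.  52.]
top [332. 166.] 215 [18 17] [23. -5.]
t 14.25 tip board [-81.2  71.4] h 5.6 yaw -66.2 w 0.020152433206312506 F [ 0.6  0.2 -0.5]
-> (-60, 23, 4, -66) shift [53.1  1.6  1.2] rot [-0.4 -0.2  0.1]
```

Call:
jog_arm([
  {"xyz": [0.01, 0.0005, 0], "delta_rot": [0, 0, 0], "gripper": 201},
  {"xyz": [0.02, 0.001, 0.0005], "delta_rot": [0, 0, 0], "gripper": 201},
  {"xyz": [0.03, 0.001, 0.001], "delta_rot": [0, 0, 0], "gripper": 201},
  {"xyz": [0.038, 0.001, 0.001], "delta_rot": [0, 0, 0], "gripper": 201},
  {"xyz": [0.045, 0.001, 0.001], "delta_rot": [0, 0, 0], "gripper": 201},
])

```text
clock: 14.67
ee_pos: [0.5811, 0.1463, 0.2695]
eef_rot: [-0.53, 0.465, -0.469, 0.533]
wrist_force: [-0.1, 0.0, 0.8]
grip_width: 0.02
```

Call:
jog_arm([
  {"xyz": [0.004, 0, 0], "delta_rot": [0, 0, 0], "gripper": 201},
  {"xyz": [0.006, 0, 0], "delta_rot": [0, 0, 0], "gripper": 201},
  {"xyz": [0.007, 0, 0], "delta_rot": [0, 0, 0], "gripper": 201},
])

```text
clock: 14.92
ee_pos: [0.5821, 0.139, 0.2695]
eef_rot: [-0.53, 0.465, -0.469, 0.532]
wrist_force: [-0.3, 0.2, 0.4]
grip_width: 0.0201
```

Call:
jog_arm([
  {"xyz": [-0.02, 0, 0], "delta_rot": [0, 0, 0], "gripper": 201},
  {"xyz": [-0.022, 0, -0.012], "delta_rot": [0, -6, 0], "gripper": 201},
  {"xyz": [-0.022, 0, -0.026], "delta_rot": [0, -13, 0], "gripper": 201},
  {"xyz": [-0.012, 0, -0.035], "delta_rot": [0, -20, 0], "gripper": 201},
  {"xyz": [0.002, 0, -0.042], "delta_rot": [0, -27, 0], "gripper": 201},
])

```text
clock: 15.33
ee_pos: [0.5397, 0.1323, 0.2689]
eef_rot: [-0.626, 0.325, -0.329, 0.628]
wrist_force: [-0.0, -0.8, 0.7]
grip_width: 0.02
```

```bash
python3 look.py side top; python3 -c "
from h import *
go(-96,0,4,0)"
```

```text
side [313. 200.] 153 [16 13] [-50.   1.]
side [279. 201.] 18 [6 6] [12. 42.]
top [332. 166.] 213 [18 17] [23. -5.]
t 15.43 tip board [-97.1   3. ] h 3.9 yaw -39.3 w 0.01987707139336955 F [-0.8  0.5 -0.7]
-> (-96, 0, 4, 0) shift [ 3.6 -0.1 -0.8] rot [ -0.2 -39.3   0.3]
```

Ring L is at about (-50,1), in line with the gate.

Call:
jog_arm([
  {"xyz": [0.002, 0, -0.0005], "delta_rot": [0, -7, 0], "gripper": 201},
  {"xyz": [0.0035, 0, -0.001], "delta_rot": [0, -14, 0], "gripper": 201},
  {"xyz": [0.0035, 0, -0.001], "delta_rot": [0, -21, 0], "gripper": 201},
  {"xyz": [0.0035, 0, -0.001], "delta_rot": [0, -28, 0], "gripper": 201},
  {"xyz": [0.0035, 0, -0.001], "delta_rot": [0, -35, 0], "gripper": 201},
])

```text
clock: 15.85
ee_pos: [0.5413, 0.1279, 0.269]
eef_rot: [-0.696, 0.123, -0.128, 0.696]
wrist_force: [-0.2, 0.6, -0.2]
grip_width: 0.0198
```

Call:
jog_arm([
  {"xyz": [0, 0, 0], "delta_rot": [0, -4, 0], "gripper": 201},
  {"xyz": [0, 0, 0], "delta_rot": [0, -4, 0], "gripper": 201},
])

```text
clock: 16.02
ee_pos: [0.5417, 0.1284, 0.2691]
eef_rot: [-0.7, 0.099, -0.104, 0.7]
wrist_force: [-0.1, -0.1, -0.0]
grip_width: 0.0203
```

```bash
python3 look.py side top; python3 -c "
from h import *
go(-40,0,4,0)"
```

```text
side [279. 201.] 18 [6 6] [12. 42.]
side [311. 204.] 40 [13  7] [-52.  14.]
top [332. 166.] 215 [18 17] [23. -5.]
t 16.12 tip board [-94.6   1.1] h 4.0 yaw -0.2 w 0.02084030489160287 F [-0.3  0.8 -0. ]
-> (-40, 0, 4, 0) shift [55.9  0.4 -0.6] rot [-0.1 -0.2  0.4]
```

Call:
jog_arm([
  {"xyz": [0.015, 0, -0.0006], "delta_rot": [0, 0, 0], "gripper": 201},
  {"xyz": [0.025, 0, -0.0006], "delta_rot": [0, 0, 0], "gripper": 201},
  {"xyz": [0.035, 0, -0.0006], "delta_rot": [0, 0, 0], "gripper": 201},
  {"xyz": [0.045, 0, -0.0006], "delta_rot": [0, 0, 0], "gripper": 206},
  {"xyz": [0.055, 0, -0.0006], "delta_rot": [0, 0, 0], "gripper": 212},
])

```text
clock: 16.53
ee_pos: [0.595, 0.1117, 0.2693]
eef_rot: [-0.7, 0.1, -0.105, 0.7]
wrist_force: [0.4, 0.6, 0.4]
grip_width: 0.0173
```

```bash
python3 look.py side; python3 -c "
from h import *
go(3,0,4,0)"
```

```text
side [297. 199.] 34 [9 6] [-17.  15.]
side [279. 202.] 21 [6 7] [12. 42.]
t 16.58 tip board [-36.9   0.2] h 4.6 yaw -0.3 w 0.0164928322234875 F [ 0.2 -1.8 -0.3]
-> (3, 0, 4, 0) shift [41.5  1.   0.3] rot [-0.1 -0.3  0.5]
```

Call:
jog_arm([
  {"xyz": [0.008, 0, 0], "delta_rot": [0, 0, 0], "gripper": 212},
  {"xyz": [0.016, 0, 0], "delta_rot": [0, 0, 0], "gripper": 212},
  {"xyz": [0.024, 0, 0], "delta_rot": [0, 0, 0], "gripper": 212},
  {"xyz": [0.032, 0, 0], "delta_rot": [0, 0, 0], "gripper": 212},
  {"xyz": [0.04, 0, 0], "delta_rot": [0, 0, 0], "gripper": 212},
])

```text
clock: 17.0
ee_pos: [0.6354, 0.0994, 0.27]
eef_rot: [-0.699, 0.1, -0.106, 0.7]
wrist_force: [0.3, 0.2, -0.3]
grip_width: 0.0163
```

Call:
jog_arm([
  {"xyz": [0.002, 0, 0], "delta_rot": [0, 0, 0], "gripper": 212},
  {"xyz": [0.002, 0, 0], "delta_rot": [0, 0, 0], "gripper": 212},
])

```text
clock: 17.17
ee_pos: [0.638, 0.0985, 0.27]
eef_rot: [-0.699, 0.1, -0.106, 0.7]
wrist_force: [0.1, 0.6, -0.5]
grip_width: 0.0162
```

Call:
jog_arm([
  {"xyz": [-0.03, 0, 0], "delta_rot": [0, 0, 0], "gripper": 212},
  {"xyz": [-0.055, -0.02, 0], "delta_rot": [0, 0, 0], "gripper": 212},
  {"xyz": [-0.075, -0.05, 0], "delta_rot": [0, 0, 0], "gripper": 212},
  {"xyz": [-0.1, -0.08, 0], "delta_rot": [0, 0, 0], "gripper": 212},
  {"xyz": [-0.13, -0.1, 0], "delta_rot": [0, 0, 0], "gripper": 212},
])

```text
clock: 17.58
ee_pos: [0.5121, 0.1363, 0.3716]
eef_rot: [-0.699, 0.099, -0.107, 0.7]
wrist_force: [0.9, -0.4, 0.3]
grip_width: 0.0163
```

Call:
jog_arm([
  {"xyz": [-0.035, 0, 0], "delta_rot": [0, 0, 0], "gripper": 212},
  {"xyz": [-0.07, 0, 0], "delta_rot": [0, 0, 0], "gripper": 212},
  {"xyz": [-0.1, 0, 0], "delta_rot": [0, 0, 0], "gripper": 212},
  {"xyz": [-0.12, 0, 0], "delta_rot": [0, 0, 0], "gripper": 212},
  {"xyz": [-0.12, 0, 0], "delta_rot": [0, 0, 0], "gripper": 212},
])

```text
clock: 18.0
ee_pos: [0.3943, 0.1716, 0.3698]
eef_rot: [-0.699, 0.098, -0.106, 0.7]
wrist_force: [-0.1, -0.1, 0.3]
grip_width: 0.0159
```

```bash
python3 look.py side top; python3 -c "
from h import *
where()
a=cv2.imread('pics/side_last.png')[120:280,220:400];b=cv2.imread('pics/top_last.png')[120:280,220:400]
cv2.imwrite('pics/c5.png',cv2.resize(np.hstack([a,b]),None,fx=2.2,fy=2.2,interpolation=2))"
```

```text
top [331. 167.] 257 [21 20] [20. -4.]
t 18.1 tip board [-244.3    1.7] h 105.5 yaw -0.3 w 0.015950004136906493 F [0.8 0.2 0.1]
```

View pics/c5.png

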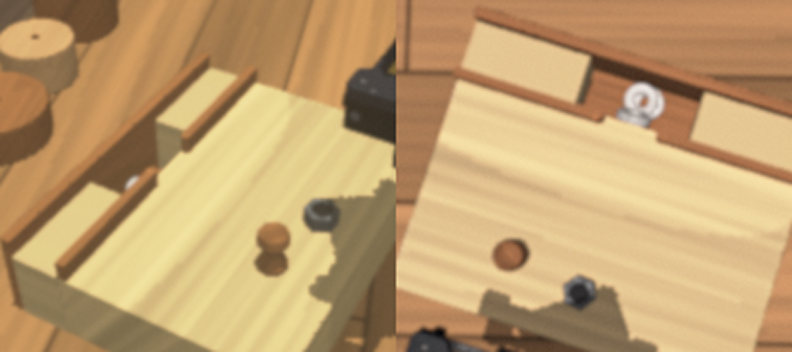

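Board cleared, and the nut (580,291) and knob (510,255) are unmoved. The third ring seems to lean beside the stack, so I'll zoom in to check it is down in the slot.

```bash
python3 look.py top side; python3 -c "
from h import *
b=cv2.imread('pics/top_last.png')[145:195,300:360];a=cv2.imread('pics/side_last.png')[175:225,255:315]
cv2.imwrite('pics/c6.png',cv2.resize(np.hstack([b,a]),None,fx=6.5,fy=6.5,interpolation=2))"
```

```text
top [331. 167.] 256 [21 20] [20. -4.]
```

View pics/c6.png

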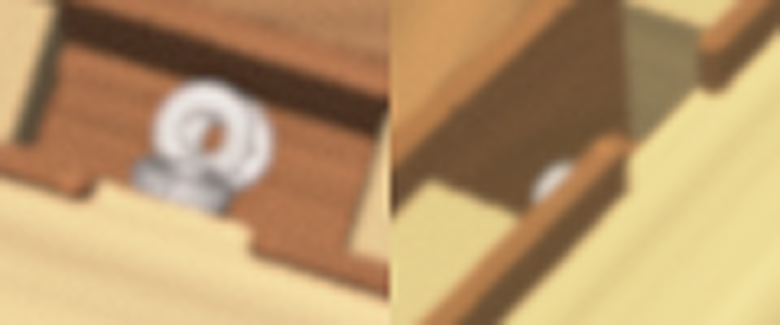

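The third ring leans against the near wall, and the board's edge covers part of it, so it lies below the board's top. It looks the same as in the previous picture, so it's at rest.

```bash
python3 -c "
from workcell import sign_off
print(sign_off())"
```

```text
the job is handed in; nothing more can be done
None
```

I swept all three rings through the gate into the slot, one at a time, and handed the job in at about 18 s of the 69 s allowed. I only pushed them, using the two partly closed fingertips as a cradle.

**Slip:** the first ring reached the gate about 9 mm off centre because I got the sign of a sideways shift wrong. I pushed it back to the middle before sending it through.

**Last checks:**
- **Rings:** the last pictures show the board clear of rings. Two rings lie stacked flat on the slot floor. The third leans on edge against the slot's near wall, below the board's top, and looked the same in two successive pictures.
- **Nut and knob:** both look to be standing where they were at the start.
- **Arm:** it stands clear behind the board. The wrist force readings stayed within about 3 N.
- **Disagreements:** the camera positions and the finger positions agreed to within a few millimetres, except where the gripper or its shadow partly hid a ring.

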